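Load the yellow tube rack into the rack reader

TASK

Pick up the yellow tube rack and load it into the rack reader's loading bay: set it down gently, tubes up and flat on the bay floor between the low black corner guides, so that its end holds the orange rack-presence lever down, then let go of it. It may go in either way round. Keep its samples upright on the way, do not drop it, and leave the purple rack where it stands.

Things in the scene. Friction and masses are not known exactly. Their poses are not given: they have to be found in the camera images.
- yellow_rack: Yellow tube rack, the one to load: a solid block 150 long (its x) x 48 wide (y) x 40 mm high, with white tube caps 8 mm higher; about 0.3 kg. Origin: centre of its underside, z up. Stands on the table, its x within 35 degrees of pointing away from the robot. Best grasped across its width at mid-length, 30 mm above its underside. Both ends are alike.
- purple_rack: Purple tube rack with lilac caps, of the same shape, size, origin and axes as the yellow one. A bystander that must stay where it stands, to the left or right of the yellow rack.
- bay (a point): Centre of the bay's grey floor on the fixed white reader, 30 mm above the table. Bay: 174 mm along this y (the rack's x goes along it; y is within 20 degrees of world y), 72 mm along x. Black guides 10 mm high close the -y end and stand at the corners; the long sides' middle 110 mm is open for fingers. The reader's head closes the +y end: face 87 mm from here, top 108 mm above the table.
- presence_lever (a joint): Orange rack-presence lever, 24 mm wide, 55 long, sloping up out of the bay floor to the head. Hinge along the bay's x, in the floor 30 mm from the bay centre towards +y; tip by the head, 19 mm above the floor. 0 rad = sprung up, 0.35 = flush with the floor. The lower edge of the rack's end pushes it down as the rack is lowered; about 0.5 N does it, so the rack's weight holds it.

How it is judged (in metres and radians):
At the end, for the whole second after the job is handed in: Yellow rack at rest in the bay, tubes up: tilt under 3 deg, underside within 5 mm of the floor, centre within 22 mm of the bay's, long axis within 15 deg of the bay's (anywhere between the guides); lever held past 0.30 of 0.35 rad; purple rack within 20 mm of its start (value of joint presence_lever above 0.3 rad and z of yellow_rack in the frame of bay between -0.005 and 0.005 m and horizontal distance between yellow_rack and bay below 0.022 m and angle between the x axis of yellow_rack and the y axis of bay, either way round below 0.26 rad and angle between yellow_rack's own z axis and vertical below 0.06 rad and linear speed of yellow_rack below 0.02 m/s and distance of purple_rack from where it was at the start of the episode below 0.02 m); the robot touches nothing.
It fails at once if the purple rack is moved more than 20 mm (distance of purple_rack from where it was at the start of the episode above 0.02 m).
It fails at once if the yellow rack is tipped more than 30 degrees from upright (angle between yellow_rack's own z axis and vertical above 0.52 rad).
It fails at once if the yellow rack is dropped: it moves faster than 0.6 m/s (a fall of about 20 mm) with no finger on it (linear speed of yellow_rack above 0.6 m/s and contact force between the fingers and yellow_rack below 0.05 N).
It also fails if it takes over 35 s, if anything falls off the work surface, if the arm or the gripper's body presses on something with over 40 N, if the wrist force passes 120 N, or if a joint passes its speed limit or range.

ROBOT

A 6-joint arm with a two-finger parallel gripper is mounted at the origin on the work surface. World frame = base frame: x ahead of the robot, y to its left, z up, the work surface at z = 0. Lengths are in mm, angles in rad, forces in N, time in s.
With the tool pointing down it reaches from about 400 to 925 mm from the base axis. Payload 12.5 kg.
Tool frame: the origin (TCP) lies midway between the tips of the shut fingers; the grasp point (between the pads) lies 19 mm behind it; x points along the fingers, y is the direction in which the jaws open and shut, and the axes are right-handed (so a half turn about x gives the same grasp; the last joint's range is limited). The gripper opens to 95 mm and grips with 3 to 60 N. Pads are 20 mm wide; open, the fingers measure 119 mm over their backs; the gripper's body (75 mm by 180 mm) begins 59 mm behind the grasp point.
Start: joints at [1.038, 0.491, 1.559, -0, 1.092, -0.106], TCP at [258.712, 568.962, 193.161] pointing down, gripper open.
Joint ranges: [-3.1, 3.1], [-0.84, 2.19], [0.05, 2.79], [-1.13, 4.28], [0.06, 2.93], [-2.69, 2.69]. Speed limits (rad/s): [2.22, 2.22, 2.79, 3.14, 3.14, 3.14].

INTERFACE

Orientations are given as [roll, pitch, yaw] about the fixed x, y, z axes, in that order (R = Rz(yaw) Ry(pitch) Rx(roll)).
In Python, from cell import sensors, read_camera, get_calibration, order gives the robot as it stands. The module is installed in compiled form; this text tells all that it offers.
- The arm moves only by the tool servo_tool, never from a script. Its argument "steps" is text: rows parted by semicolons, each of 7 numbers parted by spaces: the shift along the tool's x, y, z in mm, then the turn, a rotation vector about the tool's x, y, z in rad, then the finger opening in mm, from 0 to 95.1. A call has exactly 8 rows; each row shifts and turns the pose as measured when the row begins, along the tool's axes as they then stand; what a row does not reach is not made up. A row lasts 1/10 s, in which the tool goes at most 50 mm and 8.59 degrees, less where a joint would pass 70% of its speed; a pose out of reach is approached as far as the arm can. A call is refused whole if a number of a shift passes 50 or a number of a turn 0.15, either way. A call with a gripper value outside its range is refused whole. The fingers move at their own pace and stop on an object; the grip force is fixed at half the most. Time passes only in rows, so rows that do not move let the fingers close, or fill a call up. It gives the time, the measured TCP pose, the force and the opening at its end, in the units of the state.
- sensors.state(): the state, without advancing time (a new reading comes with each control period).
- read_camera(name): name is "scene" or "top" or "wrist"; returns (picture, depth): 384x512x3 uint8, blue, green, red; 384x512 float32, mm along the optical axis (not along the pixel's ray), 0 where there is no reading.
- get_calibration(name): a dict with "mtx" (3x3 intrinsics, pixels), "R" (3x3) and "t" (3): a world point X has camera coordinates R X + t. Camera axes: x right, y down, z forward; pixel columns grow to the right and rows downward; lengths in mm; the calibration is good to about 2 mm. A picture is of the moment at which its call begins: read the wrist's pose just before it. get_calibration takes no time and is no camera call; for the wrist camera it gives the pose at the moment of the call.
- order.job_done(): hands the job in, once; it reports no verdict.
The state is a dict: "t": time; "joints": joint angles; "qvel": joint speeds; "tau": joint torques, N m; "eef_pos": TCP position; "tcp_rot": TCP orientation; "ft_force": force on the tool from outside, world axes, zero at the start; "moment": the same for the moment, N m; "opening": opening from 0.0 (shut) to 1.0 (fully open).
Only numpy, scipy, OpenCV 4.12 (cv2) and the standard library are available. Lean on these libraries where they do the work, as an engineer would, in place of code of your own. Each camera call takes 0.05 s, during which the arm holds its last target.

## Working session

There is one attempt and no reset: what is moved stays moved. The work goes in short steps, Python scripts to look and compute and a tool call to move; the robot and the scene stay as the last step left them, time stands still between calls to the robot, and variables do not carry over. Pictures are saved under pics/ and viewed, and the job is handed in when it is done.

Besides the shell and the picture viewer there is one more tool, called after "Emit:" as name(argument=value, ...) on one line, values as JSON. servo_tool: Moves the arm, as the interface text tells. Its arguments: {"type":"object","properties":{"steps":{"type":"string"}},"required":["steps"]}

```bash
mkdir -p pics; python3 - <<'E'
from cell import sensors, read_camera, get_calibration
import cv2,numpy as np
s=sensors.state();print(s)
for n in("top","scene"):
    p,d=read_camera(n);cv2.imwrite(f"pics/{n}0.png",p);np.save(f"{n}0_d.npy",d);c=get_calibration(n);print(n,c)
E
```

```text
{'t': 0.0, 'joints': array([ 1.03843472e+00,  4.91573471e-01,  1.55944777e+00, -1.16974594e-05,
        1.09167577e+00, -1.05602290e-01]), 'qvel': array([ 0.00052334,  0.00064485,  0.00030889, -0.00034451, -0.00068644,
       -0.00138959]), 'tau': array([ 8.36797371e-04, -6.12654090e+01, -2.58189315e+01,  6.92310906e-02,
        4.81397426e-02, -9.55186692e-05]), 'eef_pos': array([258.55235924, 568.72691935, 192.55369064]), 'tcp_rot': array([-1.66700482,  1.56969192, -2.09375874]), 'ft_force': array([-0.49922849,  0.83414399,  0.20878477]), 'moment': array([0.01136117, 0.02046733, 0.048364  ]), 'opening': 1.0005333236501857}
top {'mtx': array([[359.54504653,   0.        , 245.86053538],
       [  0.        , 359.54504653, 197.35043197],
       [  0.        ,   0.        ,   1.        ]]), 'R': array([[-0.01585195, -0.99986454, -0.00442932],
       [-0.99664051,  0.01615652, -0.08029105],
       [ 0.08035174,  0.00314167, -0.99676162]]), 't': array([-26.35058229, 513.56788796, 825.20912001])}
scene {'mtx': array([[477.55886667,   0.        , 256.73644572],
       [  0.        , 477.55886667, 187.49106932],
       [  0.        ,   0.        ,   1.        ]]), 'R': array([[-0.44862463,  0.89362052, -0.01335318],
       [ 0.76656678,  0.37707255, -0.51979963],
       [-0.4594685 , -0.24343102, -0.85418384]]), 't': array([ 280.12212947, -342.90242967, 1310.89634388])}
```

View pics/top0.png

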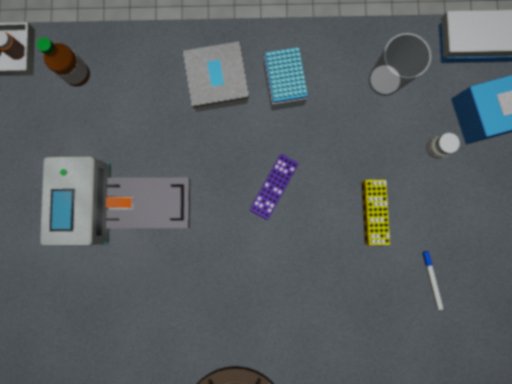

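View pics/scene0.png

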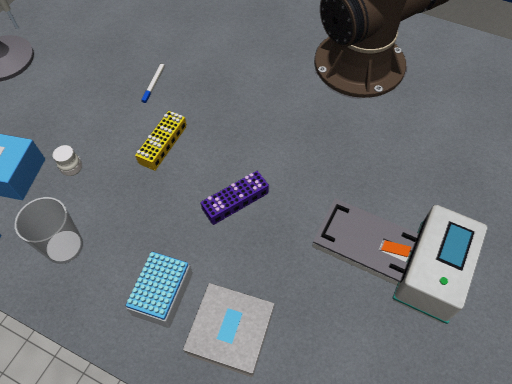

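```bash
cat > h.py <<'E'
import numpy as np,cv2
from cell import sensors, read_camera, get_calibration
from scipy.spatial.transform import Rotation as Ro
def cast(uv,z,c):
    uv=np.asarray(uv,float).reshape(-1,2)
    r=np.c_[uv,np.ones(len(uv))]@np.linalg.inv(c['mtx']).T@c['R']
    o=-c['R'].T@c['t']
    return o+r*((z-o[2])/r[:,2])[:,None]
def pts(m,d,c):
    v,u=np.nonzero(m&(d>0)); k=d[v,u]
    P=(np.c_[u,v,np.ones(len(u))]@np.linalg.inv(c['mtx']).T)*k[:,None]
    return (P-c['t'])@c['R'],u,v
E
python3 - <<'E'
from h import *
for n in("top","scene"):
    p=cv2.imread(f"pics/{n}0.png");d=np.load(f"{n}0_d.npy");c=get_calibration(n)
    h=cv2.cvtColor(p,cv2.COLOR_BGR2HSV)
    H,S,V=[h[...,i].astype(int) for i in range(3)]
    for nm,m in(("yel",(H>22)&(H<35)&(S>110)),("pur",(H>125)&(H<150)&(S>60)),("ora",(H>3)&(H<16)&(S>180)&(V>150))):
        m=cv2.morphologyEx(m.astype(np.uint8),cv2.MORPH_OPEN,np.ones((2,2)))
        k,l,st,ce=cv2.connectedComponentsWithStats(m);i=1+st[1:,4].argmax();
        m=(l==i).astype(np.uint8)
        hull=cv2.convexHull(np.argwhere(m)[:,::-1].astype(np.int32))
        mm=cv2.fillPoly(np.zeros_like(m),[hull],1)>0
        P,u,v=pts(mm,d,c)
        print(n,nm,st[i],"z pct",np.percentile(P[:,2],[2,25,50,75,98]).round(1))
        zt={"yel":33,"pur":33,"ora":28}[nm]
        q=P[:,2]>zt
        r=cv2.minAreaRect(P[q][:,:2].astype(np.float32)); print("  depth rect",np.round(r[0],1),np.round(r[1],1),round(r[2],1),'mean',P[q].mean(0).round(1))
    # bay region
for n in("top","scene"):
    p=cv2.imread(f"pics/{n}0.png");
    a=p[140:260,30:210] if n=="top" else p[190:320,300:500]
    cv2.imwrite(f"pics/{n}_bay.png",cv2.resize(a,None,fx=4 if n=='top' else 3.8,fy=4 if n=='top' else 3.8,interpolation=cv2.INTER_CUBIC))
E
```

```text
top yel [ 363  180   28   67 1256] z pct [-0.9 38.5 40.2 41.7 49.6]
  depth rect [ 472.9 -333.8] [148.9  49.2] 0.7 mean [ 470.8 -331.8   41.5]
top pur [ 251  155   49   65 1273] z pct [-1.6 38.7 40.1 41.5 49. ]
  depth rect [535.9 -99.7] [ 45.8 150. ] 60.0 mean [535.1 -99.2  41.1]
top ora [108 199  23   9 172] z pct [29.  33.2 37.7 41.8 46.5]
  depth rect [503.4 257.7] [18.7 46. ] 0.2 mean [503.3 257.1  37.8]
scene yel [136 116  51  52 759] z pct [-1.5 25.3 38.  40.5 48.5]
  depth rect [ 475.5 -331.2] [151.1  46.9] 0.7 mean [ 483.2 -328.8   40.3]
scene pur [ 202  172   68   54 1484] z pct [-1.8 26.  38.4 40.3 48. ]
  depth rect [539.4 -96.8] [ 47.6 151.1] 60.6 mean [541.8 -96.4  40.2]
scene ora [383 242  29  15 274] z pct [21.  33.5 39.1 43.3 48. ]
  depth rect [506.2 265. ] [28.1 54.1] 2.6 mean [507.9 263.5  39.1]
```

View pics/top_bay.png

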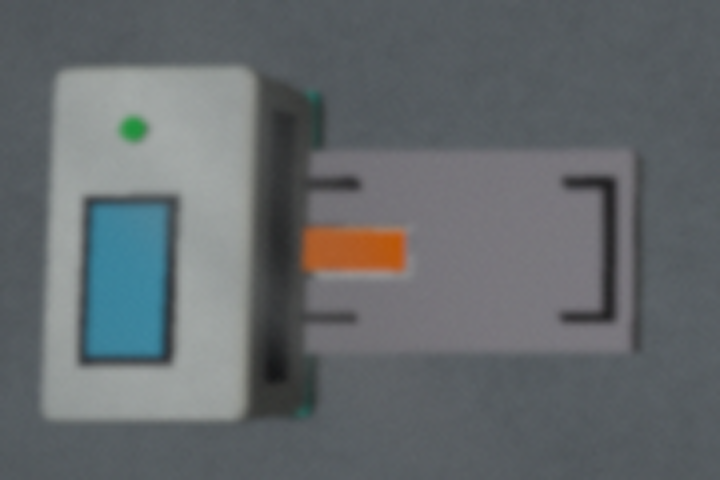

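View pics/scene_bay.png

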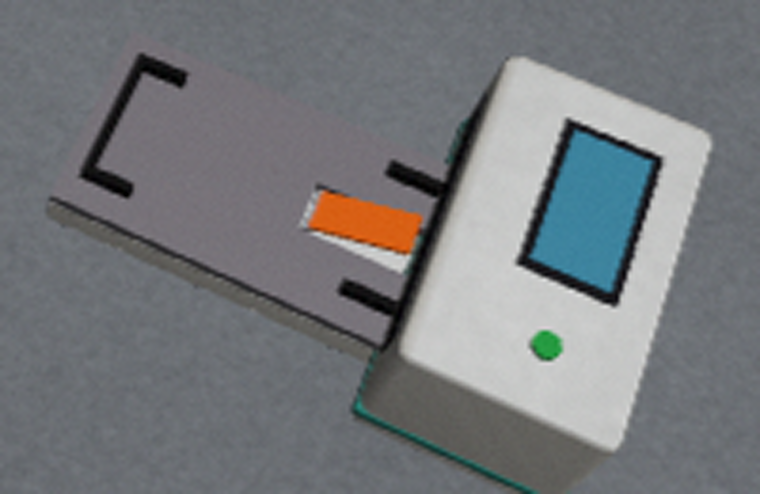

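```bash
python3 - <<'E'
from h import *
t=get_calibration("top");s=get_calibration("scene")
T=lambda L:np.array(L)/4.+np.array([30,140])-.375
S=lambda L:np.array(L)/3.8+np.array([300,190])-.37
for nm,L,z in(("floor corners",[(637,150),(638,352),(308,352),(312,150)],30),("guide outer top",[(616,178),(616,321)],40),("guide inner end",[(601,188),(600,313)],35),("headguides ctr",[(358,183),(356,318)],40),("guidearms ctr",[(563,182),(562,317)],40),("hinge",[(406,231),(408,271)],30)):
    print("top",nm,cast(T(L),z,t)[:,:2].round(1).tolist())
for nm,L,z in(("guide outer top",[(137,54),(82,172)],40),("headguides",[(390,163),(345,283)],40),("arm ends",[(187,75),(132,185)],40),("hinge",[(318,190),(304,228)],30),("lever slot",[(318,186),(302,229)],30),("floorc",[(50,199)],30)):
    print("scene",nm,cast(S(L),z,s)[:,:2].round(1).tolist())
# depth of floor
d=np.load("top0_d.npy");m=np.zeros(d.shape,bool);m[180:227,140:172]=1
P,_,_=pts(m,d,t);print(np.median(P[:,2]))
E
```

```text
top floor corners [[561.9, 97.9], [444.2, 97.7], [447.3, 288.7], [565.1, 288.2]]
top guide outer top [[544.4, 108.4], [462.1, 108.6]]
top guide inner end [[539.4, 118.0], [467.0, 118.7]]
top headguides ctr [[544.0, 257.4], [466.2, 257.6]]
top guidearms ctr [[542.6, 139.0], [464.9, 139.5]]
top hinge [[516.6, 232.6], [493.3, 231.2]]
scene guide outer top [[465.4, 112.4], [548.0, 112.9]]
scene headguides [[468.1, 262.4], [546.5, 262.7]]
scene arm ends [[465.6, 142.8], [543.2, 140.5]]
scene hinge [[495.7, 232.7], [520.8, 233.3]]
scene lever slot [[493.4, 231.9], [521.9, 232.5]]
scene floorc [[566.1, 102.6]]
29.508550989804018
```

```bash
cat >> h.py <<'E'
def plan(x,y,z,jaw_deg):
    s=sensors.state();R=Ro.from_euler('xyz',s['tcp_rot']).as_matrix()
    p=s['eef_pos']; dv=R.T@(np.array([x,y,z])-p)
    a=np.radians(jaw_deg);yt=np.array([np.cos(a),np.sin(a),0]);xt=np.array([0,0,-1.])
    out=[]
    if yt@R[:,1]<0: yt=-yt
    G=np.c_[xt,yt,np.cross(xt,yt)]
    print("t",round(s['t'],2),"pos",p.round(1),"joints",s['joints'].round(2),"open",round(s['opening'],3),"F",s['ft_force'].round(1))
    print("tool y",R[:,1].round(3),"tool x",R[:,0].round(3),"tool z",R[:,2].round(3)); print("shift tool",dv.round(1),"rotvec",Ro.from_matrix(R.T@G).as_rotvec().round(3))
E
python3 -c "
from h import *
plan(474,-332.5,150,90.7)"
```

```text
t 0.1 pos [258.6 568.7 192.6] joints [ 1.04  0.49  1.56 -0.    1.09 -0.11] open 0.998 F [-0.2 -0.7  0.6]
tool y [ 0.414  0.91  -0.001] tool x [-0.    -0.001 -1.   ] tool z [ 0.91  -0.414 -0.   ]
shift tool [  43.3 -731.2  569.2] rotvec [-0.439 -0.     0.001]
```

Emit:
servo_tool(steps="0 -28 40 0 0 0 95;0 -28 40 0 0 0 95;0 -28 40 0 0 0 95;0 -28 40 0 0 0 95;0 -28 40 0 0 0 95;0 -28 40 0 0 0 95;0 -28 40 0 0 0 95;0 -28 40 0 0 0 95")

```text
t: 0.9
eef_pos: [459.1, 226.8, 190.2]
tcp_rot: [-2.071, 1.567, -2.488]
ft_force: [1.4, 1.0, -0.9]
opening: 1.0
```

Emit:
servo_tool(steps="0 -44 20 0 0 0 95;0 -44 20 0 0 0 95;0 -44 20 0 0 0 95;0 -44 20 0 0 0 95;0 -44 20 0 0 0 95;0 -44 20 0 0 0 95;0 -44 20 0 0 0 95;0 -44 20 0 0 0 95")

```text
t: 1.7
eef_pos: [462.2, -173.3, 190.0]
tcp_rot: [-2.177, 1.567, -2.595]
ft_force: [1.2, 0.3, 1.0]
opening: 1.001
```

```bash
python3 -c "
from h import *
plan(474,-332.5,150,90.7)"
```

```text
t 1.7 pos [ 462.2 -173.3  190. ] joints [-0.49  0.31  1.88 -0.    0.96 -1.64] open 1.001 F [1.2 0.3 1. ]
tool y [ 0.406  0.914 -0.003] tool x [-0.003 -0.002 -1.   ] tool z [ 0.914 -0.406 -0.002]
shift tool [  40.3 -140.6   75.5] rotvec [-0.43  -0.003  0.003]
```

Emit:
servo_tool(steps="0 -35 19 0 0 0 95;0 -35 19 0 0 0 95;0 -35 19 0 0 0 95;0 -35 19 0 0 0 95;0 0 0 -0.108 0 0 95;0 0 0 -0.108 0 0 95;0 0 0 -0.108 0 0 95;0 0 0 -0.108 0 0 95")

```text
t: 2.5
eef_pos: [471.5, -346.1, 187.0]
tcp_rot: [3.045, 1.564, 3.065]
ft_force: [-0.4, 0.7, 0.9]
opening: 1.0
```

```bash
python3 -c "
from h import *
c=get_calibration('wrist')
p,d=read_camera('wrist');cv2.imwrite('pics/w1.png',p);np.save('w1.npy',d)
h=cv2.cvtColor(p,cv2.COLOR_BGR2HSV)
H,S,V=[h[...,i].astype(int) for i in range(3)]
m=((H>22)&(H<35)&(S>110)).astype(np.uint8)
k,l,st,ce=cv2.connectedComponentsWithStats(m);i=1+st[1:,4].argmax();m=(l==i).astype(np.uint8)
m=cv2.fillPoly(np.zeros_like(m),[cv2.convexHull(np.argwhere(m)[:,::-1].astype(np.int32))],1)
P,u,v=pts(m>0,d,c);q=(P[:,2]>34)&(P[:,2]<45);r=cv2.minAreaRect(P[q][:,:2].astype(np.float32));print(st[i],r,np.median(P[q][:,2]))
plan(474,-332.5,100,90.7)"
```

```text
[ 238  102   49  144 4276] ((473.3846740722656, -333.69036865234375), (148.6278839111328, 47.55178451538086), 0.6130555272102356) 41.18185098538744
t 2.55 pos [ 471.5 -346.1  187. ] joints [-0.74  0.44  1.66 -0.    1.04 -2.34] open 0.995 F [ 0.   0.7 -0.9]
tool y [-0.026  1.     0.001] tool x [-0.007  0.001 -1.   ] tool z [ 1.     0.026 -0.007]
shift tool [87.  13.5  3.4] rotvec [ 0.014 -0.007 -0.001]
```

View pics/w1.png

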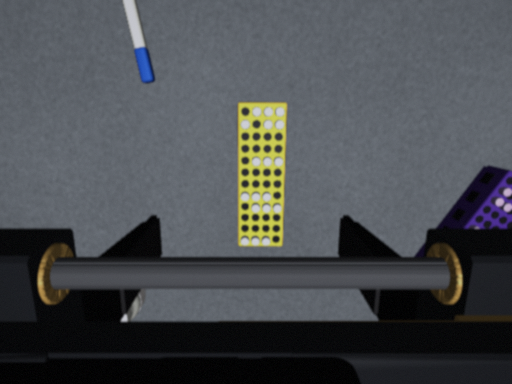

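Emit:
servo_tool(steps="0 7 2 0.014 -0.007 0 95;0 6 1 0 0 0 95;35 0 0 0 0 0 95;35 0 0 0 0 0 95;30 0 0 0 0 0 95;25 0 0 0 0 0 95;0 0 0 0 0 0 95;0 0 0 0 0 0 95")

```text
t: 3.35
eef_pos: [476.1, -328.9, 59.9]
tcp_rot: [-0.251, 1.567, -0.258]
ft_force: [0.1, -0.8, 0.5]
opening: 0.996
```

```bash
python3 -c "
from h import *
plan(474,-333,11,90.7)"
```

```text
t 3.35 pos [ 476.1 -328.9   59.9] joints [-0.72  0.59  1.81  0.    0.74 -2.29] open 0.996 F [ 0.1 -0.8  0.5]
tool y [ 0.006  1.    -0.001] tool x [ 0.004 -0.001 -1.   ] tool z [ 1.    -0.006  0.004]
shift tool [48.9 -4.1 -2.2] rotvec [-0.019  0.004  0.001]
```

Emit:
servo_tool(steps="0 -3 -2 -0.015 0.004 0 95;18 0 0 0 0 0 95;15 0 0 0 0 0 95;10 0 0 0 0 0 95;5 0 0 0 0 0 95;0 0 0 0 0 0 95;0 0 0 0 0 0 95;0 0 0 0 0 0 95")

```text
t: 4.15
eef_pos: [477.4, -335.4, 19.4]
tcp_rot: [-0.864, 1.558, -0.854]
ft_force: [-0.4, 0.4, -1.0]
opening: 0.997
```

```bash
python3 -c "
from h import *
plan(474,-333,11,90.7)"
```

```text
t 4.15 pos [ 477.4 -335.4   19.4] joints [-0.72  0.65  1.82 -0.    0.65 -2.3 ] open 0.997 F [-0.4  0.4 -1. ]
tool y [-0.01  1.   -0.01] tool x [ 0.009 -0.01  -1.   ] tool z [1.    0.01  0.009]
shift tool [ 8.3  2.5 -3.5] rotvec [-0.002  0.009  0.01 ]
```

Small correction, then close.

Emit:
servo_tool(steps="5 2 -3 0 0.009 0.01 95;3 0 0 0 0 0 95;0 0 0 0 0 0 60;0 0 0 0 0 0 45;0 0 0 0 0 0 40;0 0 0 0 0 0 40;0 0 0 0 0 0 40;0 0 0 0 0 0 40")

```text
t: 4.95
eef_pos: [474.5, -333.6, 11.5]
tcp_rot: [-3.134, 1.571, -3.124]
ft_force: [-0.4, -0.2, -0.4]
opening: 0.555
```

```bash
python3 -c "
from h import *
plan(474,-333,150,90.7)"
```

```text
t 4.95 pos [ 474.5 -333.6   11.5] joints [-0.73  0.67  1.83 -0.    0.65 -2.31] open 0.555 F [-0.4 -0.2 -0.4]
tool y [-0.01  1.   -0.  ] tool x [-0. -0. -1.] tool z [ 1.    0.01 -0.  ]
shift tool [-138.5    0.6   -0.6] rotvec [-0.002 -0.     0.   ]
```

Emit:
servo_tool(steps="0 0 0 0 0 0 40;0 0 0 0 0 0 40;0 0 0 0 0 0 40;0 0 0 0 0 0 40;-4 0 0 0 0 0 40;-8 0 0 0 0 0 40;-15 0 0 0 0 0 40;-20 0 0 0 0 0 40")

```text
t: 5.75
eef_pos: [473.0, -332.2, 58.0]
tcp_rot: [2.435, 1.564, 2.445]
ft_force: [0.1, -0.5, -3.1]
opening: 0.501
```

Emit:
servo_tool(steps="-24 0 0 0 0 0 40;-24 0 0 0 0 0 40;-24 0 0 0 0 0 40;-18 10 0 0 0 0 40;-5 25 0 0 0 0 40;0 35 2 0 0 0 40;0 35 2 0 0 0 40;0 35 2 0 0 0 40")

```text
t: 6.55
eef_pos: [477.4, -191.5, 163.8]
tcp_rot: [2.373, 1.57, 2.378]
ft_force: [0.7, -0.5, -3.7]
opening: 0.5
```

```bash
python3 -c "
from h import *
plan(505,202,150,0)"
```

```text
t 6.55 pos [ 477.4 -191.5  163.8] joints [-0.51  0.37  1.86  0.    0.91 -2.09] open 0.5 F [ 0.7 -0.5 -3.7]
tool y [-0.005  1.     0.001] tool x [-0.001  0.001 -1.   ] tool z [ 1.     0.005 -0.001]
shift tool [ 14.1 393.4  29.5] rotvec [-1.566e+00 -0.000e+00 -1.000e-03]
```

Emit:
servo_tool(steps="0 44 2 0 0 0 40;0 44 2 0 0 0 40;0 44 2 0 0 0 40;0 44 2 0 0 0 40;0 44 2 0 0 0 40;0 40 2 0 0 0 40;0 30 2 0 0 0 40;0 15 2 0 0 0 40")

```text
t: 7.35
eef_pos: [488.9, 128.0, 168.7]
tcp_rot: [0.349, 1.569, 0.354]
ft_force: [0.1, -1.1, -4.0]
opening: 0.5
```

Emit:
servo_tool(steps="0 0 0 0.06 0 0 40;0 0 0 0.1 0 0 40;0 0 0 0.1 0 0 40;0 0 0 0.1 0 0 40;0 0 0 0.1 0 0 40;0 0 0 0.1 0 0 40;0 0 0 0.1 0 0 40;0 0 0 0.1 0 0 40")

```text
t: 8.15
eef_pos: [486.0, 131.5, 172.4]
tcp_rot: [1.245, 1.569, 0.468]
ft_force: [0.6, -0.2, -3.6]
opening: 0.499
```

Emit:
servo_tool(steps="0 0 0 0.1 0 0 40;0 0 0 0.1 0 0 40;0 0 0 0.1 0 0 40;0 0 0 0.1 0 0 40;0 0 0 0.1 0 0 40;0 0 0 0.1 0 0 40;0 0 0 0.05 0 0 40;0 0 0 0 0 0 40")

```text
t: 8.95
eef_pos: [483.4, 131.3, 176.1]
tcp_rot: [1.98, 1.569, 0.522]
ft_force: [0.0, -0.5, -3.3]
opening: 0.5
```

```bash
python3 -c "
from h import *
plan(505,202,75,-0.5)
for n in('top','scene'):
    p,d=read_camera(n);cv2.imwrite(f'pics/{n}2.png',p)"
```

```text
t 8.95 pos [483.4 131.3 176.1] joints [0.13 0.34 1.88 0.   0.92 0.02] open 0.5 F [ 0.  -0.5 -3.3]
tool y [0.994 0.113 0.002] tool x [ 0.002  0.001 -1.   ] tool z [ 0.113 -0.994 -0.001]
shift tool [101.2  29.3 -67.8] rotvec [ 0.122 -0.001 -0.002]
```

View pics/scene2.png

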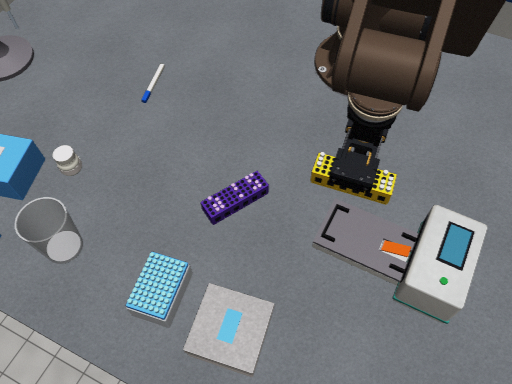

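Scene view: the rack is held level (about px 312–395, 155–200), its purple neighbour is unmoved, and the bay is clear. Next I align it.

Emit:
servo_tool(steps="0 0 0 0.06 0 0 40;0 0 0 0.05 0 0 40;0 8 -15 0 0 0 40;0 7 -20 0 0 0 40;0 7 -18 0 0 0 40;0 3 -10 0 0 0 40;0 0 0 0 0 0 40;0 0 0 0 0 0 40")

```text
t: 9.85
eef_pos: [509.4, 199.1, 176.7]
tcp_rot: [2.097, 1.569, 0.541]
ft_force: [-1.2, -0.3, -3.6]
opening: 0.501
```

```bash
python3 -c "
from h import *
plan(505,201.5,75,-0.5)"
```

```text
t 9.85 pos [509.4 199.1 176.7] joints [0.25 0.4  1.77 0.   0.97 0.24] open 0.501 F [-1.2 -0.3 -3.6]
tool y [1.    0.015 0.002] tool x [ 0.002  0.001 -1.   ] tool z [ 0.015 -1.    -0.001]
shift tool [101.7  -4.6  -2.4] rotvec [ 0.024 -0.001 -0.002]
```

Emit:
servo_tool(steps="0 -3 -2 0.02 0 0 40;15 0 0 0 0 0 40;22 0 0 0 0 0 40;22 0 0 0 0 0 40;18 0 0 0 0 0 40;10 0 0 0 0 0 40;4 0 0 0 0 0 40;0 0 0 0 0 0 40")

```text
t: 10.65
eef_pos: [505.3, 198.2, 84.7]
tcp_rot: [1.889, 1.567, 0.305]
ft_force: [0.5, -0.1, -3.7]
opening: 0.501
```

```bash
python3 -c "
from h import *
plan(505,201.5,42,-0.5)
for n in('top','scene'):
    p,d=read_camera(n);cv2.imwrite(f'pics/{n}3.png',p)
a=cv2.resize(cv2.imread('pics/scene3.png')[150:330,290:500],None,fx=2,fy=2)
b=cv2.resize(cv2.imread('pics/top3.png')[140:260,30:210],None,fx=2,fy=2)
o=np.zeros((360,790,3),np.uint8);o[:,:420]=a;o[:240,430:790]=b;cv2.imwrite('pics/m3.png',o)
"
```

```text
t 10.65 pos [505.3 198.2  84.7] joints [0.25 0.51 1.88 0.   0.75 0.27] open 0.501 F [ 0.5 -0.1 -3.7]
tool y [ 1.    -0.013  0.004] tool x [ 0.004  0.001 -1.   ] tool z [-0.013 -1.    -0.001]
shift tool [42.7 -0.5 -3.2] rotvec [-0.005 -0.001 -0.004]
```

View pics/m3.png

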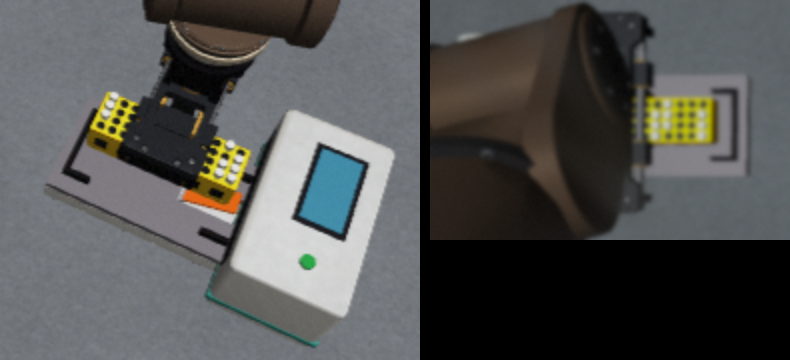

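Emit:
servo_tool(steps="0 0 -3 0 0 -0.004 40;10 0 0 0 0 0 40;10 0 0 0 0 0 40;8 0 0 0 0 0 40;5 0 0 0 0 0 40;2 0 0 0 0 0 40;0 0 0 0 0 0 40;0 0 0 0 0 0 40")

```text
t: 11.55
eef_pos: [506.5, 202.1, 48.5]
tcp_rot: [2.237, 1.567, 0.653]
ft_force: [0.1, -0.0, -2.7]
opening: 0.498
```

```bash
python3 -c "
from h import *
plan(505,201.5,41,-0.5)"
```

```text
t 11.55 pos [506.5 202.1  48.5] joints [0.26 0.57 1.9  0.   0.67 0.27] open 0.498 F [ 0.1 -0.  -2.7]
tool y [ 1.    -0.013  0.003] tool x [ 0.003  0.002 -1.   ] tool z [-0.013 -1.    -0.002]
shift tool [ 7.5 -1.5  0.6] rotvec [-0.004 -0.002 -0.003]
```

Emit:
servo_tool(steps="2 0 0 0 -0.002 -0.003 40;2 0 0 0 0 0 40;1 0 0 0 0 0 40;1 0 0 0 0 0 40;1 0 0 0 0 0 40;0 0 0 0 0 0 40;0 0 0 0 0 0 40;0 0 0 0 0 0 40")

```text
t: 12.35
eef_pos: [506.9, 202.2, 41.7]
tcp_rot: [2.012, 1.57, 0.428]
ft_force: [0.1, 0.6, -2.5]
opening: 0.501
```

```bash
python3 -c "
from h import *
plan(505,201.5,41,-0.5)"
```

```text
t 12.35 pos [506.9 202.2  41.7] joints [0.26 0.58 1.9  0.   0.66 0.27] open 0.501 F [ 0.1  0.6 -2.5]
tool y [ 1.    -0.013  0.001] tool x [ 0.001  0.    -1.   ] tool z [-0.013 -1.    -0.   ]
shift tool [ 0.7 -1.9  0.7] rotvec [-0.004 -0.    -0.001]
```

Emit:
servo_tool(steps="1 0 0 0 0 0 40;0 0 0 0 0 0 40;0 0 0 0 0 0 40;0 0 0 0 0 0 40;0 0 0 0 0 0 40;0 0 0 0 0 0 40;0 0 0 0 0 0 40;0 0 0 0 0 0 40")

```text
t: 13.15
eef_pos: [507.0, 202.3, 41.6]
tcp_rot: [1.985, 1.569, 0.401]
ft_force: [-0.5, 0.8, -0.9]
opening: 0.502
```

Emit:
servo_tool(steps="1 0 0 0 0 0 40;0.5 0 0 0 0 0 40;0 0 0 0 0 0 40;0 0 0 0 0 0 40;0 0 0 0 0 0 40;0 0 0 0 0 0 40;0 0 0 0 0 0 40;0 0 0 0 0 0 40")

```text
t: 13.95
eef_pos: [507.1, 202.3, 41.6]
tcp_rot: [1.93, 1.568, 0.346]
ft_force: [-0.8, -0.1, -0.6]
opening: 0.504
```

Emit:
servo_tool(steps="0 0 0 0 0 0 52;0 0 0 0 0 0 58;0 0 0 0 0 0 70;0 0 0 0 0 0 85;0 0 0 0 0 0 95;0 0 0 0 0 0 95;0 0 0 0 0 0 95;0 0 0 0 0 0 95")

```text
t: 14.75
eef_pos: [507.9, 202.4, 41.8]
tcp_rot: [1.868, 1.567, 0.285]
ft_force: [-0.3, -0.8, 0.5]
opening: 0.988
```

Emit:
servo_tool(steps="-5 0 0 0 0 0 95;-15 0 0 0 0 0 95;-30 0 0 0 0 0 95;-30 0 0 0 0 0 95;-30 0 0 0 0 0 95;-20 0 0 0 0 0 95;0 0 0 0 0 0 95;0 0 0 0 0 0 95")

```text
t: 15.55
eef_pos: [506.7, 202.1, 178.2]
tcp_rot: [1.873, 1.567, 0.289]
ft_force: [1.4, -0.4, -0.4]
opening: 0.997
```

Emit:
servo_tool(steps="0 -10 20 0 0 0 95;0 -10 30 0 0 0 95;0 -10 40 0 0 0 95;0 -10 45 0 0 0 95;0 -10 45 0 0 0 95;0 -10 45 0 0 0 95;0 0 30 0 0 0 95;0 0 0 0 0 0 95")

```text
t: 16.35
eef_pos: [437.4, -59.6, 169.6]
tcp_rot: [-1.8, 1.562, 2.903]
ft_force: [0.0, 0.2, 0.6]
opening: 1.0
```

```bash
python3 - <<'E'
from h import *
plan(505,201.5,41,-0.5)
for n in("top","scene"):
    c=get_calibration(n);p,d=read_camera(n);cv2.imwrite(f"pics/{n}4.png",p)
    h=cv2.cvtColor(p,cv2.COLOR_BGR2HSV)
    H,S,V=[h[...,i].astype(int) for i in range(3)]
    for nm,m in(("yel",(H>22)&(H<35)&(S>110)),("pur",(H>125)&(H<150)&(S>60)),("ora",(H>3)&(H<16)&(S>180)&(V>150))):
        m=cv2.morphologyEx(m.astype(np.uint8),cv2.MORPH_OPEN,np.ones((2,2)))
        k,l,st,ce=cv2.connectedComponentsWithStats(m)
        if k<2: print(n,nm,"none");continue
        i=1+st[1:,4].argmax();m=(l==i).astype(np.uint8)
        m=cv2.fillPoly(np.zeros_like(m),[cv2.convexHull(np.argwhere(m)[:,::-1].astype(np.int32))],1)
        P,u,v=pts(m>0,d,c);q=P[:,2]>(62 if nm=="yel" else 33)
        if q.sum()<5: print(n,nm,st[i],'few');continue
        r=cv2.minAreaRect(P[q][:,:2].astype(np.float32))
        A=np.c_[P[q][:,:2]-P[q][:,:2].mean(0),np.ones(q.sum())];f=np.linalg.lstsq(A,P[q][:,2],rcond=None)[0]
        print(n,nm,st[i],np.round(r[0],1),np.round(r[1],1),round(r[2],1),"plane slope",f.round(3))
a=cv2.resize(cv2.imread('pics/scene4.png')[150:330,290:500],None,fx=2,fy=2)
b=cv2.resize(cv2.imread('pics/top4.png')[140:260,30:210],None,fx=2,fy=2)
o=np.zeros((360,790,3),np.uint8);o[:,:420]=a;o[:240,430:790]=b;cv2.imwrite('pics/m4.png',o)
E
```

```text
t 16.35 pos [437.4 -59.6 169.6] joints [-0.28  0.27  2.01 -0.    0.87 -0.28] open 1.0 F [0.  0.2 0.6]
tool y [ 1.    -0.009 -0.008] tool x [-0.008  0.002 -1.   ] tool z [-0.009 -1.    -0.002]
shift tool [ 128.6   66.3 -261.4] rotvec [-0.    -0.002  0.008]
top yel [ 106  191   70   22 1108] [505.  201.8] [148.2  44.9] 89.1 plane slope [ 8.0000e-03 -3.0000e-03  7.0755e+01]
top pur [271 155  28  33 406] [ 556.6 -111.6] [ 45.8 102.6] 59.9 plane slope [-2.295  2.228 93.556]
top ora none
scene yel [ 335  211   78   48 1140] [508.8 205.1] [146.7  50.8] 89.0 plane slope [-2.0000e-02  7.0000e-03  7.0149e+01]
scene pur [ 202  172   68   54 1478] [538.3 -96.7] [ 48.1 151.6] 59.9 plane slope [-7.0000e-03 -1.3000e-02  4.0257e+01]
scene ora [404 252   7  10  36] few
```

View pics/m4.png

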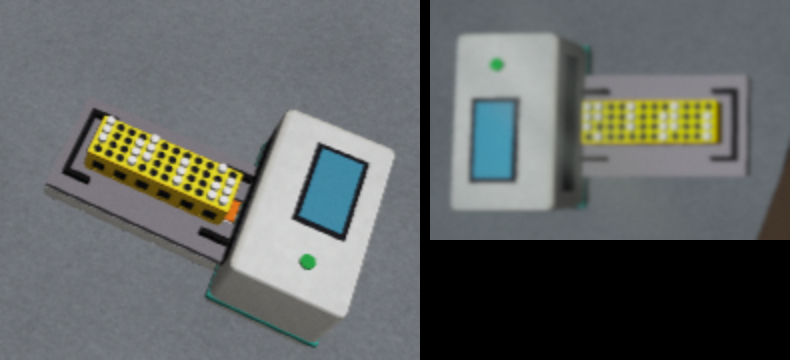

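The picture shows the yellow rack flat between the guides (scene px about 335–413, 211–259). Only the lever's tip is visible, under its head end. Scene view puts the purple rack where it was.

```bash
python3 -c "
from cell import order
print(order.job_done())"
```

```text
the job is handed in; nothing more can be done
None
```

I picked up the yellow rack by its width at mid-length, carried it upright over the bay, lowered it until the floor took its weight, and let go. I then backed the arm clear and handed the job in at about 16.4 s of the 35 s allowed.

What the last checks showed:
- **Position:** the top camera put the rack's centre at (505, 202) mm, against my bay estimate of about (505, 202). The scene camera read (509, 205). The two cameras differed by 2–4 mm in the same direction on every object, so I take this as calibration error.
- **Alignment and height:** the long axis is within about 1° of the bay's. The rack's top is at about 70 mm, so its underside is on the 30 mm floor. The fitted slope was at most 0.02 rad.
- **Lever:** only its tip shows beyond the rack's end. I could not measure its angle, but a rack flat on the floor has to be holding it down.
- **Purple rack:** the scene camera shows it moved by about 1 mm, which is within noise. The top camera's reading, about 24 mm off, is invalid because the arm hid part of the rack.

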